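# Vent the filter, unlatch its clamp bar and hold it up

### The job

Open the fish-room filter for service: first press the relief plunger on its lid right down to its stop, then pull the clamp bar's spring latch sideways and lift the bar's free end off its ball. Finish while still gripping the bar or its latch and holding it up still, the coupler at least 7 cm above the ball (do not let go or put it down), and leave everything else on the table where it is.

Things in the scene. Friction and masses are not known exactly. Their poses are not given: they have to be found in the camera images.
- filter: Fixed filter unit: grey base plate 300 x 170 x 12 mm, white pot 120 mm across, pipe stubs on both sides (along its y, reaching 120 mm out, 40 to 72 mm high). Origin: centre of the plate's underside, on the table; z up. The steel clamp bar lies along its x axis over the pot: hinge pin at x = +100 mm, height 119 mm (a yoke to height 135 mm), ball at x = -100 mm.
- clamp_bar: Steel bar 22 mm wide, 14 mm thick, about 0.25 to 0.5 kg. Origin on the hinge pin, which runs along the filter's y axis; the bar runs 200 mm along its own -x to the coupler, a 50 x 50 mm box (36 mm high, its top 17 mm above the bar's axis and 136 mm above the table) that covers the ball. Axes parallel to the filter's while down; it turns about y as the free end rises (up to 0.9 rad) and falls back by its weight when let go.
- coupler (a point): Centre of the socket inside the coupler at the bar's free end; coincides with ball while the bar is down.
- ball (a point): Centre of the ball on its fixed post, 118 mm above the table. The latch catches below the ball's flat underside: the bar cannot rise (more than about 3 mm) until the latch is drawn.
- latch (a joint): Travel of the spring latch in m: 0 = shut, 0.016 = fully drawn. It slides along the bar's +y axis (away from the bar, to the filter's +y side). The catch clears the ball from 0.009; draw it 0.012 or more and keep it drawn until the coupler has risen 35 mm or more, or it springs back under the ball. Spring: about 4 N shut, 10 N fully drawn. It is carried by the bar, so the bar can be lifted by the drawn latch.
- latch_tab (a point): Middle of the top edge of the latch's upright steel tab: a plate 8 mm thick (along the filter's y), 24 mm wide (along x), standing beside the coupler on the filter's +y side, 39 mm off the bar's centre line when shut, its top 192 mm above the table, 56 mm above the coupler's top. Pinch it across its thickness from above. It moves with latch and bar.
- relief_plunger (a joint): Travel of the relief plunger in m: 0 = up, 0.012 = fully down at its stop. Spring: about 2.5 N at the start, 7 N at the stop; it springs back up when let go.
- plunger_top (a point): Centre of the top of the plunger's round steel head, 28 mm across, 140 mm above the table when up. It stands on the black filter lid 46 mm from the lid's centre, on the filter's -y side of the bar. It moves straight down.
- pipe_collar: Loose white plastic collar, 60 mm across, 36 mm high, beside the coupler. Origin under its centre. Leave alone.
- dropper_bottle: Loose amber bottle, 34 mm across, 75 mm high, in front of the coupler. Origin under its centre. Leave alone.
- food_jar: Loose clear jar, 68 mm across, 85 mm high, near the filter. Origin under its centre. Leave alone.
- beaker: Loose clear cup, 76 mm across, 100 mm high. Origin under its centre. Leave alone.
- brush: Loose cleaning brush, lying at one side. Leave alone.
- parts_tub: Loose clear tub 160 x 110 x 60 mm. Origin under its centre. Leave alone.

How it is judged:
On the way, in this order (a step that is already met when the one before it is completed fails the run):
1. the relief plunger is pressed down to its stop (value of joint relief_plunger above 0.0105 m), for 0.2 s.
2. the latch is drawn clear of the ball while the bar is still down on it (value of joint latch above 0.0095 m and z of coupler in the frame of ball below 0.006 m), for 0.1 s.
3. the coupler is lifted off the ball (z of coupler in the frame of ball above 0.04 m), for 0.2 s.
At the end, for the whole second after the job is handed in: The coupler is more than 60 mm above the ball, held there by the fingers (they press on the bar or its latch with more than 0.5 N), and the bar is still (under 0.15 rad/s) (z of coupler in the frame of ball above 0.06 m and contact force between the fingers and clamp_bar above 0.5 N and linear speed of clamp_bar below 0.03 m/s and angular speed of clamp_bar below 0.15 rad/s); the arm keeps its last pose, push and grip.
It fails at once if a bystander is moved by more than 25 mm (distance of any of pipe_collar, dropper_bottle, food_jar, beaker, brush, parts_tub from where it was at the start of the episode above 0.025 m).
It also fails if it takes over 42 s, if anything falls off the work surface, if the arm or the gripper's body presses on something with over 40 N, if the wrist force passes 120 N, or if a joint passes its speed limit or range.

### The arm

A 6-joint arm with a two-finger parallel gripper is mounted at the origin on the work surface. World frame = base frame: x ahead of the robot, y to its left, z up, the work surface at z = 0. Lengths are in m, angles in rad, forces in N, time in s.
With the tool pointing down it reaches from about 0.35 to 1 m from the base axis. Payload 7.1 kg.
Tool frame: the origin (TCP) lies between the finger pads; the fingertips stand 22 mm ahead of it and the grasp point (between the pads) lies 3 mm ahead of it; z points along the fingers, y is the line along which they close (so a half turn about z gives the same grasp; the last joint's range is limited). The gripper opens to 85 mm and grips with 20 to 120 N. Pads are 22 mm wide; open, the fingers measure 114 mm over their backs; the gripper's body (76 mm by 85 mm) begins 54 mm behind the grasp point. The pads swing forward as they close: fully open they stand 13 mm farther back than shut.
Start: joints at [-1.191, 0.423, 1.63, -0, 1.089, -0.019], TCP at [0.243, -0.576, 0.253] pointing down, gripper open.
Joint ranges: [-3, 3], [-0.9, 2.11], [0.09, 2.58], [-1.31, 4.45], [0.11, 2.69], [-2.54, 2.54]. Speed limits (rad/s): [2.39, 2.39, 3.01, 3.14, 3.14, 3.14].

### API

Orientations are given as a rotation vector (axis times angle).
In Python, from rig import manip gives the robot as it stands. The module is installed in compiled form; this text tells all that it offers. Calls block until the motion is done:
- manip.move_to(position, orientation): joint-space move of the TCP to a pose.
- manip.servo_line(position, orientation=None, rate=0.15): straight line of the TCP; orientation=None keeps the orientation; rate is the mean speed in m/s.
- manip.set_joints(angles): joint-space move.
- manip.command_gripper(opening, f_grip=None): finger opening in m; f_grip is the grip in N (None keeps the last); returns when the fingers have stopped.
- manip.hold(seconds).
- manip.solve_ik(position, orientation): joint angles nearest the present ones, or None.
- manip.camera(name): name is "scene" or "top"; returns a dict with "image" (400x640x3 uint8, red, green, blue), "fx", "fy", "cx", "cy" (pixels), "cam_to_world" (4x4, takes a point from camera to world coordinates). Camera axes: x right, y down, z forward; pixel columns grow to the right and rows downward; lengths in m; the calibration is good to about 2 mm. A picture is of the moment at which its call begins. There is no depth.
A pose or a line that the arm cannot do raises manip.IKError and nothing moves.
- manip.sign_off(): hands the job in; it is judged then, once.
Readings, each from a call of its own:
- manip.get_time(): time.
- manip.get_joint_positions(): joint angles.
- manip.get_joint_vel(): joint speeds.
- manip.get_tau(): joint torques, N m.
- manip.get_position(): TCP position.
- manip.get_ee_rot(): TCP orientation.
- manip.get_contact_force(): force on the tool from outside, world axes, zero at the start.
- manip.get_torque(): the same for the moment, N m.
- manip.get_width(): finger opening in m.
- manip.get_grip_force(): force on a finger pad.
Only numpy, scipy, OpenCV 4.12 (cv2) and the standard library are available. Lean on these libraries where they do the work, as an engineer would, in place of code of your own. Each camera call takes 0.05 s, during which the arm holds its last target. There are 200 camera calls.

## Working session

There is one attempt and no reset: what is moved stays moved. The work goes in short steps, each a Python script; the robot and the scene stay as the last script left them, time stands still between calls to the robot, and variables do not carry over. Pictures are saved under pics/ and viewed, at most 10 in all, crops included, and the job is handed in when it is done.

```bash
mkdir -p pics; python3 - <<'E'
from rig import manip
import cv2,numpy as np,pickle
for n in("scene","top"):
    c=manip.camera(n); pickle.dump(c,open(n+".pkl","wb"))
    cv2.imwrite(f"pics/{n}0.png",c["image"][:,:,::-1])
    print(n,c["fx"],c["cx"],c["cy"],np.round(c["cam_to_world"],3).tolist())
print(manip.get_time(),manip.get_ee_rot())
E
```

```text
scene 517.3281942831715 322.0545020810642 198.8258546047085 [[0.303, 0.648, -0.699, 1.473], [0.953, -0.196, 0.232, -0.267], [0.013, -0.736, -0.677, 0.998], [0.0, 0.0, 0.0, 1.0]]
top 454.0042187374962 329.7523333774333 193.69633009647208 [[0.004, -0.99, 0.139, 0.374], [-1.0, -0.003, 0.012, -0.007], [-0.012, -0.139, -0.99, 1.543], [0.0, 0.0, 0.0, 1.0]]
0.1 [-3.07798298e+00 -6.21982390e-01  4.66214570e-04]
```

View pics/scene0.png

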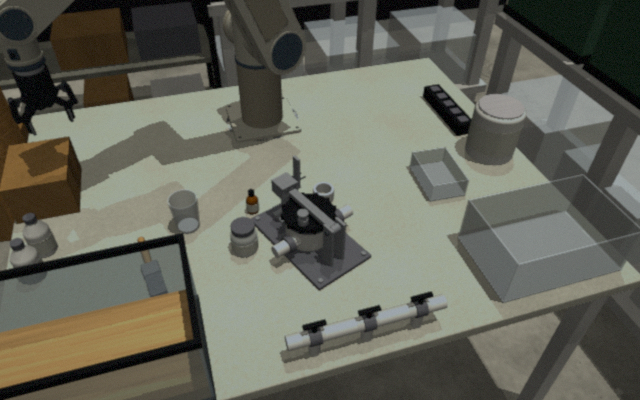

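View pics/top0.png

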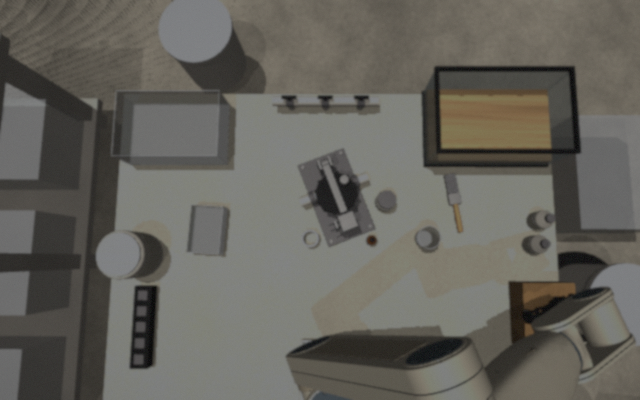

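The scene view shows the filter near (310,235), with the coupler at about (287,185) and the tab at about (296,167). In the top view the plate is centred near (336,197) and the coupler is near (347,224). I'll enlarge both.

```bash
python3 - <<'E'
import cv2,numpy as np,pickle
o=[]
for n,(x,y) in(("scene",(235,145)),("top",(285,140))):
    im=pickle.load(open(n+".pkl","rb"))["image"][y:y+145,x:x+140,::-1] if n=="scene" else pickle.load(open(n+".pkl","rb"))["image"][y:y+116,x:x+112,::-1]
    im=cv2.resize(np.clip(im.astype(float)*1.6,0,255).astype(np.uint8),(400,int(400*im.shape[0]/im.shape[1])),interpolation=cv2.INTER_CUBIC)
    o.append(im); print(im.shape)
h=min(i.shape[0] for i in o)
cv2.imwrite("pics/crop.png",np.hstack([i[:h] for i in o]))
E
```

```text
(414, 400, 3)
(414, 400, 3)
```

View pics/crop.png

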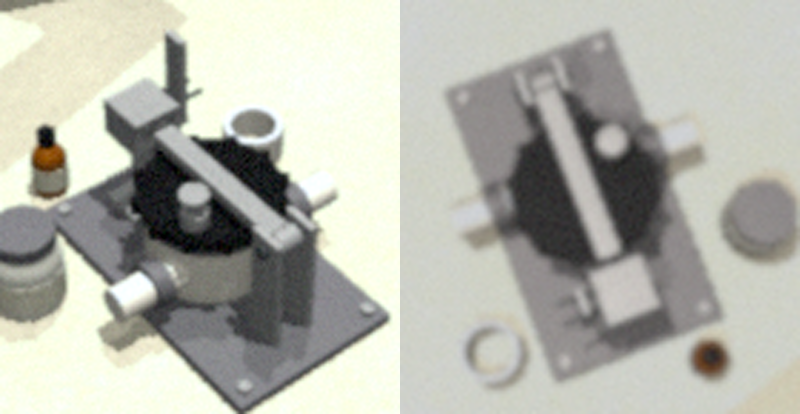

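The crop gives these features (panel pixels):

| View | Feature | Position |
|---|---|---|
| Top | Plate corners | (45,93), (210,30), (321,317), (158,381) |
| Top | Coupler top | about (224,291) |
| Top | Plunger | (212,140) |
| Scene | Plunger | (194,187) |
| Scene | Tab top | (176,37) |

The collar, bottle and jar stand close to the coupler end.

```bash
cat > h.py <<'E'
import numpy as np,pickle
def ray(n,p):
    c=pickle.load(open(n+".pkl","rb"));T=c["cam_to_world"]
    d=T[:3,:3]@np.array([(p[0]-c["cx"])/c["fx"],(p[1]-c["cy"])/c["fy"],1]);return T[:3,3],d
def pt(n,p,z):
    o,d=ray(n,p);return o+d*(z-o[2])/d[2]
def T(u,v):return (285+(u+.5)/3.571-.5,140+(v+.5)/3.571-.5)
def S(u,v):return (235+(u+.5)/2.857-.5,145+(v+.5)/2.857-.5)
E
python3 - <<'E'
from h import *
np.set_printoptions(precision=4,suppress=True)
C=np.array([pt("top",T(*q),.012) for q in((45,93),(210,30),(321,317),(158,381))])
print(C,np.linalg.norm(C-np.roll(C,-1,0),axis=1))
o=C.mean(0);x=(C[0]+C[1]-C[2]-C[3])[:2];y=(C[0]+C[3]-C[1]-C[2])[:2]
a=np.arctan2(x[1],x[0]);print("yaw",a,np.arctan2(-y[0],y[1]),o)
ex=np.array([np.cos(a),np.sin(a)]);ey=np.array([-ex[1],ex[0]])
def f(l,p):print(l,p,"in filter",(p[:2]-o[:2])@ex,(p[:2]-o[:2])@ey)
f("coupT",pt("top",T(224,291),.136));f("plT",pt("top",T(212,140),.140));f("plS",pt("scene",S(194,187),.140))
f("tabS",pt("scene",S(176,37),.192));f("coupS",pt("scene",S(144,106),.136))
f("tabT",pt("top",T(172,302),.192));f("collar",pt("top",T(95,352),.036));f("bottle",pt("top",T(310,357),.075));f("jar",pt("top",T(360,217),.085))
E
```

```text
[[ 0.6862  0.1244  0.012 ]
 [ 0.7486 -0.0344  0.012 ]
 [ 0.4717 -0.139   0.012 ]
 [ 0.4112  0.0144  0.012 ]] [0.1706 0.296  0.1649 0.2963]
yaw 0.3708366556377712 0.3749872157862198 [ 0.5794 -0.0086  0.012 ]
coupT [ 0.4861 -0.0443  0.136 ] in filter -0.09991693636147679 0.0005723145256663028
plT [ 0.6184 -0.0338  0.14  ] in filter 0.027213524572166584 -0.03761779797870513
plS [ 0.612  -0.0298  0.14  ] in filter 0.02271126556792485 -0.03152806149114292
tabS [ 0.4762 -0.0065  0.192 ] in filter -0.09538132500236264 0.03938707148825352
coupS [ 0.4947 -0.0425  0.136 ] in filter -0.09116576267055772 -0.0008613964157583286
tabT [0.4723 0.0005 0.192 ] in filter -0.09650440341441785 0.04734362782499161
collar [0.437  0.0725 0.036 ] in filter -0.10327119810003857 0.12724332893795862
bottle [ 0.4317 -0.1233  0.075 ] in filter -0.17925318145522967 -0.053311376774270114
jar [ 0.5576 -0.1688  0.085 ] in filter -0.0783760228897713 -0.1413327594149467
```

```bash
cat >> h.py <<'E'
from scipy.spatial.transform import Rotation as Ro
O=np.array([.5794,-.0086,0]);YAW=.373
F=Ro.from_euler('z',YAW).as_matrix()
def W(x,y,z):return O+F@np.array([x,y,z])
def ori(th=0):return Ro.from_matrix(F@Ro.from_euler('y',th).as_matrix()@np.diag([1,-1,-1.])).as_rotvec()
def arc(y,z,th):  # TCP gripping the tab, bar raised by th
    return W(*(np.array([.1,0,.119])+Ro.from_euler('y',th).as_matrix()@np.array([-.2,y,z-.119])))
E
python3 - <<'E'
from h import *
from rig import manip
r=ori()
manip.command_gripper(0)
manip.move_to(W(.026,-.036,.21),r)
for th in(0,.2,.45):print(th,arc(.053,.172,th),manip.solve_ik(arc(.053,.172,th),ori(th)))
f0=np.array(manip.get_contact_force())
manip.servo_line(W(.026,-.036,.167),rate=.1)
z=.163
while z>.143:
    manip.servo_line(W(.026,-.036,z),rate=.03)
    f=np.array(manip.get_contact_force())-f0; print(round(z,4),manip.get_position()[2].round(4),f.round(1))
    if f[2]>14: break
    z-=.0015
manip.hold(.4)
print(manip.get_contact_force()-f0,manip.get_time())
c=manip.camera("scene");import cv2
cv2.imwrite("pics/press.png",cv2.resize(np.clip(c["image"][100:290,210:410,::-1]*1.5,0,255).astype(np.uint8),None,fx=3,fy=3))
E
```

```text
0 [0.4669624  0.00431455 0.172     ] [-1.62461714e-02  3.18975995e-01  2.03174997e+00 -8.88178420e-16
  7.90866689e-01  1.18155016e+00]
0.2 [0.4804804  0.0096044  0.21067739] [ 0.03362118  0.3538151   1.87097916 -0.07402548  1.10676639  1.27086763]
0.45 [0.50697189 0.01997101 0.2537168 ] [ 0.08408112  0.45158699  1.65478713 -0.12488977  1.46964673  1.32195701]
0.163 0.1632 [ 0.6  0.6 -0.3]
0.1615 0.1619 [ 1.3 -0.   1.6]
0.16 0.1602 [ 1.3 -0.3  1.6]
0.1585 0.1586 [2.9 0.  2.8]
0.157 0.1571 [ 3.2 -0.3  3.8]
0.1555 0.1556 [3.5 0.9 5.1]
0.154 0.1542 [ 2.6 -0.1  4.6]
0.1525 0.1528 [3.  0.6 5. ]
0.151 0.1513 [ 2.4 -0.2  6. ]
0.1495 0.1501 [1.2 1.2 6.6]
0.148 0.1499 [-1.2  0.8 17.6]
[-1.82861161  0.27898959 18.14297141] 6.9833
```

View pics/press.png

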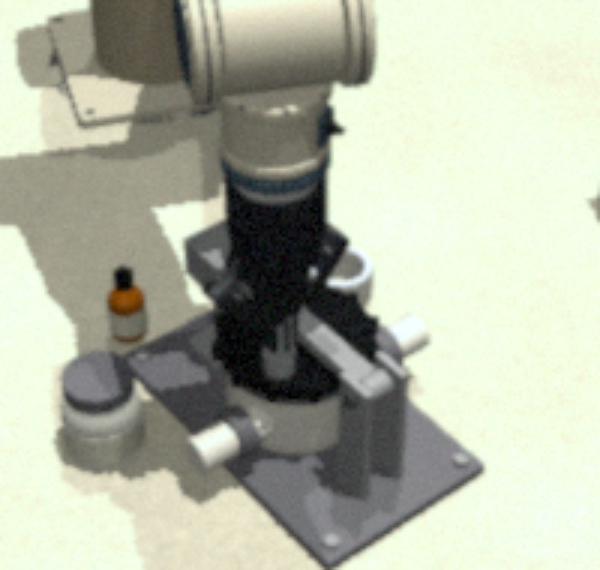

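The fingers pressed the plunger to its stop: tip at z = 0.128, and the force jumped from 7 to 18 N. Nothing around it has moved. Next is the latch tab.

```bash
python3 - <<'E'
from h import *
from rig import manip
import cv2
manip.servo_line(W(.026,-.036,.25),rate=.2)
manip.command_gripper(.05,40)
manip.move_to(arc(.039,.25,0),ori())
manip.servo_line(arc(.039,.17,0),rate=.12)
f0=np.array(manip.get_contact_force());print(f0.round(1))
manip.command_gripper(0,60)
f=np.array(manip.get_contact_force())
print(manip.get_width(),manip.get_grip_force(),F.T@(f-f0),manip.get_position()-arc(.039,.17,0),manip.get_time())
c=manip.camera("scene")
cv2.imwrite("pics/grip.png",cv2.resize(np.clip(c["image"][80:270,210:410,::-1]*1.5,0,255).astype(np.uint8),None,fx=3,fy=3))
E
```

```text
[ 0.6  0.1 -0.1]
0.007190239539809711 58.66746783256531 [0.91589011 7.78205825 6.54568182] [1.25646527e-06 9.24475020e-04 7.33961515e-04] 10.1333
```

View pics/grip.png

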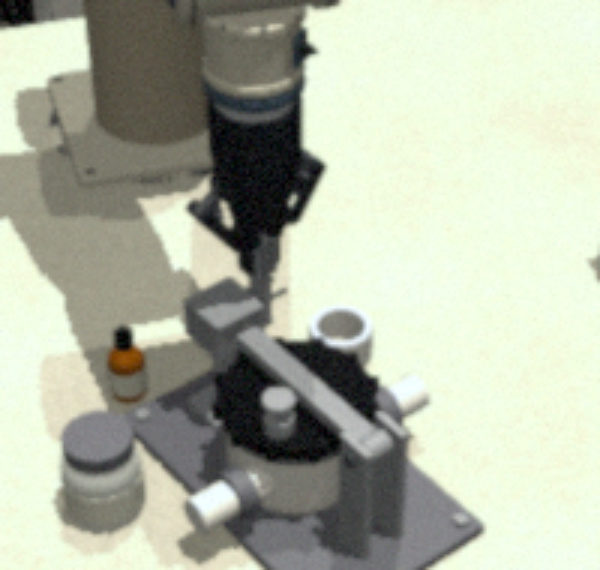

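The tab is in the pads: width is 7.2 mm against the 8 mm plate, and the grip is 59 N. I'll draw the latch and check the force.

```bash
python3 - <<'E'
from h import *
from rig import manip
f0=np.array([.6,.1,-.1])
for y in(.044,.049,.0545):
    manip.servo_line(arc(y,.17,0),rate=.05); manip.hold(.15)
    print(y,(F.T@(manip.get_contact_force()-f0)).round(1),(F.T@(manip.get_position()-O)).round(4),round(manip.get_width(),4))
print(manip.get_time())
E
```

```text
0.044 [-2.7 -4.9  4.9] [-0.0996  0.0432  0.1706] 0.0073
0.049 [-3.2 -6.6  3.6] [-0.0996  0.0479  0.1706] 0.007
0.0545 [-2.8 -8.4  3.2] [-0.0996  0.0532  0.1706] 0.0073
11.3917
```

```bash
python3 - <<'E'
from h import *
from rig import manip
import cv2
f0=np.array([.6,.1,-.1]);y=.0562
manip.servo_line(arc(y,.17,0),rate=.05); manip.hold(.3)
print((F.T@(manip.get_contact_force()-f0)).round(1))
for th in np.linspace(.06,.48,8):
    manip.servo_line(arc(y,.17,th),ori(th),rate=.06)
    f=F.T@(manip.get_contact_force()-f0)
    print(th.round(2),f.round(1),(F.T@(manip.get_position()-O)).round(4),round(manip.get_width(),4))
    if np.linalg.norm(f)>40: print("STOP");break
manip.hold(.5)
print(manip.get_time(),manip.get_grip_force())
c=manip.camera("scene")
cv2.imwrite("pics/lift.png",cv2.resize(np.clip(c["image"][80:270,210:410,::-1]*1.5,0,255).astype(np.uint8),None,fx=3,fy=3))
E
```

```text
[-2.5 -9.6  3.7]
0.06 [-1.5 -9.5 -1.7] [-0.0962  0.0549  0.1821] 0.0077
0.12 [-1.4 -9.2 -1.6] [-0.0921  0.0548  0.1937] 0.0074
0.18 [-1.5 -8.4 -2.1] [-0.0873  0.0547  0.2051] 0.0072
0.24 [-1.2 -9.1 -1.5] [-0.0819  0.0546  0.2161] 0.0072
0.3 [-1.7 -7.9 -1.4] [-0.0758  0.0546  0.2268] 0.0074
0.36 [-1.5 -9.6 -1.7] [-0.069   0.0545  0.2372] 0.0071
0.42 [-0.8 -8.5 -0.8] [-0.0617  0.0545  0.247 ] 0.0076
0.48 [ -2.  -10.3  -0.9] [-0.0537  0.0544  0.2565] 0.007
15.3083 58.65869879722595
```

View pics/lift.png

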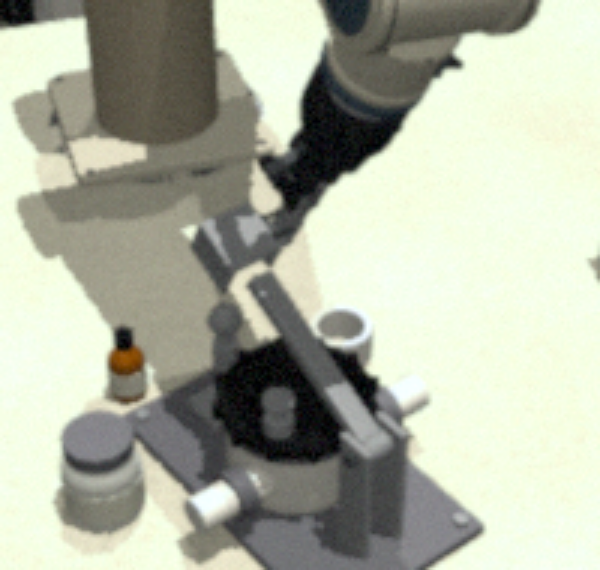

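The bar is up, with the coupler at about (235,240) and well clear of the exposed ball at (222,320). An angle of 0.48 rad puts the coupler about 92 mm above the ball. The grip is firm and the bystanders haven't moved, so I'm handing it in.

```bash
python3 -c "
from rig import manip
manip.hold(.3);print(manip.sign_off())"
```

```text
the job is handed in; nothing more can be done
None
```

I pressed the plunger to its stop, drew the latch and lifted the bar, then handed the job in at about 15.6 s of the 42 s limit, still gripping the latch tab with the coupler about 9 cm above the ball; no verdict was returned.

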